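# Sort the loose door hardware back into its sample bins

### The job

Customers have left a handful of door hardware loose on the shelf: a black passage lever, a folded hinge, two drawer pulls and a door knob. Put each one back in the bin whose fixed sample shows the same kind, standing or lying the same way up as now and flat on the bin's floor, with the lever, the hinge and the two pulls (side by side, not crossed or stacked) lying along the length of their bins and nothing sticking out over the walls.

Things in the scene. Friction and masses are not known exactly. Their poses are not given: they have to be found in the camera images.
- lever_mid (a point): Loose black passage lever, 127 mm long, 58 high, standing on its rose. Point: mid-length, 29 mm above its underside; x along the arm to its tip, z up. Rose (54 mm across, 10 thick) and neck (22 mm) centred 36.5 mm towards -x. Arm 18 mm wide (y), 44 to 58 mm above the underside, over the rose too; tip bends down to 33. 0.35 kg, balances 29 mm towards -x: pinch the arm across its width there.
- hinge_mid (a point): Loose chrome butt hinge, folded shut and lying flat: 89 mm long (x), 45 wide (y), 13 thick, z up. Point: its centre, 6.5 mm above its underside. The 13 mm barrel runs along the +y edge; the two leaves lie one over the other with a gap between. About 0.16 kg; pinch it across the 45 mm width.
- pull_a_mid (a point): One of two identical loose pewter drawer pulls, standing on its feet: bar 112 mm long (x), 11 wide (y), from 22 to 32 mm above the underside; two posts 96 mm apart on round feet 20 mm across. Point: its centre, 16 mm above the underside (11 mm below the middle of the bar); z up. About 0.09 kg; pinch the bar across its width at mid-length.
- pull_b_mid (a point): The other loose pewter drawer pull, same size and axes as pull_a; the two are interchangeable.
- knob_mid (a point): Loose satin nickel round door knob, standing on its rose: rose 58 mm across, neck 24 mm, grip a 52 mm disc from 39 to 53 mm above the underside, 58 mm high in all. Point: on its axis, half-way up (29 mm above the underside); z up along the axis, yaw means nothing. About 0.3 kg.
- bin_lever_floor (a point): Fixed grey open bin for levers: a black lever is screwed as sample on the ledge behind it. Point: centre of the inner floor (4 mm above the shelf). Inside 120 mm along x, 150 mm (its length) along y; walls 4 mm thick, rising 30 mm above the inner floor. The closed ledge, 60 mm deep, level with the rim, lies beyond the +x wall (away from the robot); sample 58 mm high above it.
- bin_hinge_floor (a point): The bin for hinges: the same bin, with a folded chrome hinge fixed on its ledge as the sample (13 mm high). Point, axes and sizes as for bin_lever.
- bin_pull_floor (a point): The bin for drawer pulls: the same bin, with a pewter drawer pull fixed on its ledge as the sample (32 mm high). Point, axes and sizes as for bin_lever.
- bin_knob_floor (a point): The bin for door knobs: the same bin, with a nickel knob fixed on its ledge as the sample (58 mm high). Point, axes and sizes as for bin_lever.
Things that resemble listed ones, but are neither listed nor needed, are in the scene too. Of the things that look like the part that bears knob_mid, take the one that is farthest from the robot's base at the start.

How it is judged:
At the end, for the whole second after the job is handed in: All five rest released in the bin of their kind: on the inner floor (height within 5 mm, tilt under 7 deg), wholly within the walls (lever's mid-length within 14 mm of the middle of the bin's length); lever, hinge and pulls within 17 deg of the bin's length; all at rest (x of lever_mid in the frame of bin_lever_floor between -0.034 and 0.034 m and y of lever_mid in the frame of bin_lever_floor between -0.014 and 0.014 m and z of lever_mid in the frame of bin_lever_floor between 0.024 and 0.034 m and angle between each of lever_mid, hinge_mid, pull_a_mid, pull_b_mid, knob_mid's own z axis and vertical below 0.12 rad and angle between the x axis of lever_mid and the y axis of bin_lever_floor, either way round below 0.3 rad and linear speed of each of lever, hinge, pull_a, pull_b, knob below 0.02 m/s and angular speed of each of lever, hinge, pull_a, pull_b, knob below 0.2 rad/s and contact force between each of lever, hinge, pull_a, pull_b, knob and the fingers below 0.05 N and x of hinge_mid in the frame of bin_hinge_floor between -0.04 and 0.04 m and y of hinge_mid in the frame of bin_hinge_floor between -0.04 and 0.04 m and z of hinge_mid in the frame of bin_hinge_floor between 0.0015 and 0.0115 m and angle between the x axis of hinge_mid and the y axis of bin_hinge_floor, either way round below 0.3 rad and x of pull_a_mid in the frame of bin_pull_floor between -0.052 and 0.052 m and y of pull_a_mid in the frame of bin_pull_floor between -0.03 and 0.03 m and z of pull_a_mid in the frame of bin_pull_floor between 0.011 and 0.021 m and angle between the x axis of each of pull_a_mid, pull_b_mid and the y axis of bin_pull_floor, either way round below 0.3 rad and x of pull_b_mid in the frame of bin_pull_floor between -0.052 and 0.052 m and y of pull_b_mid in the frame of bin_pull_floor between -0.03 and 0.03 m and z of pull_b_mid in the frame of bin_pull_floor between 0.011 and 0.021 m and x of knob_mid in the frame of bin_knob_floor between -0.036 and 0.036 m and y of knob_mid in the frame of bin_knob_floor between -0.05 and 0.05 m and z of knob_mid in the frame of bin_knob_floor between 0.024 and 0.034 m); the robot touches nothing.
It also fails if it takes over 122 s, if anything falls off the work surface, if the arm or the gripper's body presses on something with over 40 N, if the wrist force passes 120 N, or if a joint passes its speed limit or range.

### The arm

A 7-joint arm with a two-finger parallel gripper is mounted at the origin on the work surface. World frame = base frame: x ahead of the robot, y to its left, z up, the work surface at z = 0. Lengths are in m, angles in rad, forces in N, time in s.
With the tool pointing down it reaches from about 0.425 to 0.95 m from the base axis. Payload 4.7 kg.
Tool frame: the origin (TCP) lies between the finger pads; the fingertips stand robot.tcp_to_tips ahead of it and the grasp point (between the pads) lies 2 mm behind it (robot.tcp_to_tips is the distance from the TCP to the fingertips, in m); z points along the fingers, y is the line along which they close (so a half turn about z gives the same grasp; the last joint's range is limited). The gripper opens to 85 mm and grips with 20 to 120 N. Pads are 22 mm wide; open, the fingers measure 114 mm over their backs; the gripper's body (76 mm by 85 mm) begins 54 mm behind the grasp point. The pads swing forward as they close: fully open they stand 13 mm farther back than shut.
Start: joints at [-1.221, 0.469, -0.049, 1.532, 0.024, 1.141, -0.082], TCP at [0.25, 0.627, 0.225] pointing down, gripper open.
Joint ranges: [-2.59, 2.59], [-0.33, 1.99], [-1.39, 1.29], [0.1, 2.45], [-1.04, 4.18], [0.21, 1.99], [-2.66, 2.66]. Speed limits (rad/s): [2.57, 2.57, 3.14, 3.14, 3.14, 3.14, 3.14].

### API

Orientations are given as a unit quaternion [w, x, y, z].
In Python, from bench import robot gives the robot as it stands.
- The arm moves only by the tool step_arm, never from a script. Its argument "steps" is a list of rows, each a list of 5 numbers: the shift along the world's x, y, z normalised to -1 to 1, where 1 is 250 mm, then the turn about the world's z normalised to -1 to 1, where 1 is 90 degrees, then the opening, from -1 (shut) to 1 (fully open). In form: [[dx, dy, dz, twist, claw], ...]. A call has 1 to 20 rows; each row is the pose to reach, as a shift and turn from the pose commanded when the call began; what a row does not reach only later rows make up. A row lasts 1/8 s, in which the tool goes at most 62.5 mm and 10.7 degrees, less where a joint would pass 70% of its speed; a pose out of reach is approached as far as the arm can. A call with a number of a shift or a turn outside -1 to 1 is refused whole. A call with a gripper value outside its range is refused whole. The fingers move at their own pace and stop on an object; the grip force is fixed at half the most. Time passes only in rows, so rows that repeat a pose let the fingers close. It gives the time, the measured TCP pose, the force, the opening and the grip force at its end, in the units of the state.
- robot.get_obs(): the state, without advancing time (a new reading comes with each control period).
- robot.capture(name): name is "scene" or "top" or "wrist"; returns (picture, depth): 400x640x3 uint8, red, green, blue; 400x640 float32, m along the optical axis (not along the pixel's ray), 0 where there is no reading.
- robot.camera_params(name): a dict with "mtx" (3x3 intrinsics, pixels), "extrinsics" (4x4, takes a point from world to camera coordinates). Camera axes: x right, y down, z forward; pixel columns grow to the right and rows downward; lengths in m; the calibration is good to about 2 mm. A picture is of the moment at which its call begins: read the wrist's pose just before it. camera_params takes no time and is no camera call; for the wrist camera it gives the pose at the moment of the call.
- robot.job_done(): hands the job in; it is judged then, once.
The state is a dict: "time_s": time; "qpos": joint angles; "qvel": joint speeds; "effort": joint torques, N m; "tool_pos": TCP position; "eef_rot": TCP orientation; "force": force on the tool from outside, world axes, zero at the start; "wrist_torque": the same for the moment, N m; "finger_gap": finger opening in m; "grasp_force": force on a finger pad.
Only numpy, scipy, OpenCV 4.12 (cv2) and the standard library are available. Lean on these libraries where they do the work, as an engineer would, in place of code of your own. Each camera call takes 0.05 s, during which the arm holds its last target. There are 200 camera calls.

## Working session

There is one attempt and no reset: what is moved stays moved. The work goes in short steps, Python scripts to look and compute and a tool call to move; the robot and the scene stay as the last step left them, time stands still between calls to the robot, and variables do not carry over. Pictures are saved under pics/ and viewed, at most 14 in all, crops included, and the job is handed in when it is done.

Besides the shell and the picture viewer there is one more tool, called after ">>>" as a command line: name --pt "numbers of a row" for each row, then --argument value for the rest. step_arm: Moves the arm, as the interface text tells. Scaled input: -1 to 1 covers 250 mm each way for a shift and 90 degrees each way for a turn. Its arguments: {"type":"object","properties":{"steps":{"type":"array","items":{"type":"array","items":{"type":"number"}}}},"required":["steps"]}

```bash
mkdir -p pics; ls
cat > h.py <<'E'
import numpy as np, cv2
from bench import robot
def save(n,f):
    p,d=robot.capture(n); cv2.imwrite(f'pics/{f}.png',p[:,:,::-1]); c=robot.camera_params(n)
    np.savez(f'pics/{f}.npz',p=p,d=d,K=c['mtx'],E=c['extrinsics']); return p,d
def cloud(f):
    z=np.load(f'pics/{f}.npz'); d=z['d']; K=z['K']; E=np.array(z['E'])
    v,u=np.mgrid[:d.shape[0],:d.shape[1]]
    c=np.stack([(u-K[0,2])/K[0,0]*d,(v-K[1,2])/K[1,1]*d,d],-1)
    w=(c-E[:3,3])@E[:3,:3]; w[d==0]=np.nan
    return z['p'],w
E
python3 - <<'E'
from h import *
o=robot.get_obs(); print(o, robot.tcp_to_tips)
for n in('top','scene'): 
    save(n,n+'0'); c=robot.camera_params(n); print(np.round(c['mtx'],1).tolist(),np.round(c['extrinsics'],3).tolist())
E
```

```text
pics
{'time_s': 0.0, 'qpos': array([-1.22089065,  0.46942311, -0.048617  ,  1.53372509,  0.02411325,
        1.14099845, -0.08231297]), 'qvel': array([-0.00082002,  0.00034076,  0.00095358, -0.00090156,  0.00077285,
       -0.00104259, -0.00109118]), 'effort': array([-1.13200133e-04, -5.10318232e+01, -4.65864118e-02, -2.37720644e+01,
        1.07443679e-02,  7.49386847e-03, -8.33611239e-06]), 'tool_pos': array([0.24937811, 0.62658449, 0.22396068]), 'eef_rot': array([-1.47838165e-04,  1.88250472e-01,  9.82120559e-01, -9.72670037e-04]), 'force': array([ 0.02018073,  0.78746554, -0.24370779]), 'wrist_torque': array([ 0.00955249, -0.01214314,  0.01555115]), 'grasp_force': 0.0, 'finger_gap': 0.08592867279387799} 0.017
[[421.0, 0.0, 324.7], [0.0, 421.0, 203.5], [0.0, 0.0, 1.0]] [[0.007, -1.0, -0.008, -0.013], [-0.995, -0.006, -0.099, 0.447], [0.099, 0.008, -0.995, 0.891], [0.0, 0.0, 0.0, 1.0]]
[[392.8, 0.0, 325.0], [0.0, 392.8, 197.8], [0.0, 0.0, 1.0]] [[-0.221, 0.975, -0.011, 0.107], [0.613, 0.13, -0.779, -0.219], [-0.758, -0.179, -0.627, 1.339], [0.0, 0.0, 0.0, 1.0]]
```

View pics/top0.png

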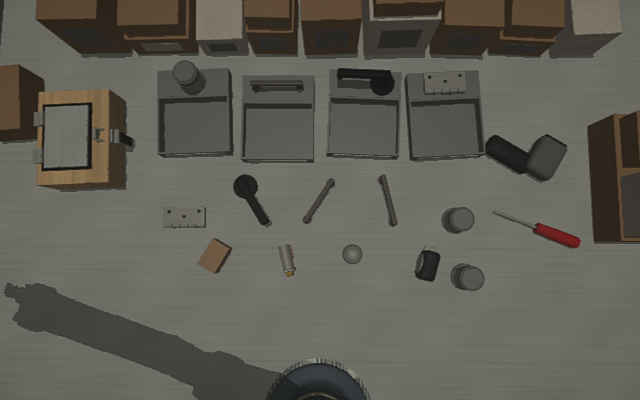

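View pics/scene0.png

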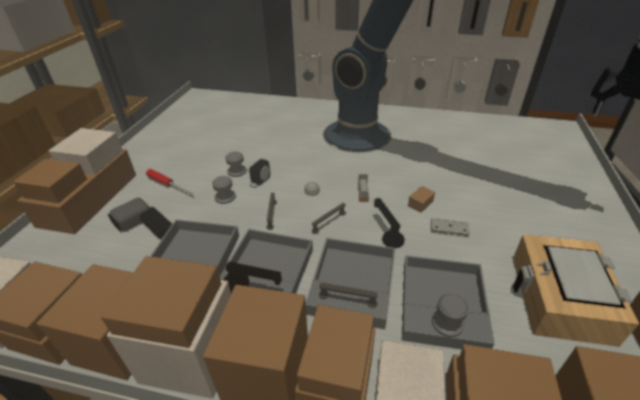

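Top view. Bins from left to right are knob (195,125), pull (278,130), lever (363,130) and hinge (444,130). Candidates by pixel:
- **Knob:** (460,219) and (468,278). The small dome at (352,254) is not a knob, and the sample at (187,75) is fixed. I choose (460,219) as the farthest.
- **Hinge:** (184,217). The thing at (287,260) is something else.
- **Lever:** (250,200). The mallet at (525,155) and the black thing at (427,263) are not levers.
- **Pulls:** (319,200) and (387,200).

Run:
```python
from h import *
p,w=cloud('top0'); ps,ws=cloud('scene0')
print('table z',np.nanmedian(w[280:350,380:430,2]),np.nanmedian(w[230:240,330:400,2]), 'scene', np.nanmedian(ws[150:170,200:210,2]))
m=((w[...,2]>0.006)&(w[...,0]<.75)).astype(np.uint8)
n,l,s,c=cv2.connectedComponentsWithStats(m)
for i in range(1,n):
    if 40<s[i,4]<8000:
        q=w[l==i]; z=q[:,2]; r=cv2.minAreaRect(q[:,:2].astype(np.float32))
        # scene-camera heights near
        k=(np.hypot(ws[...,0]-r[0][0],ws[...,1]-r[0][1])<.03)
        print(np.round(c[i]),s[i,4],'ctr',np.round(r[0],4),'sz',np.round(r[1],3),round(r[2],1),'zmax',np.percentile(z,[50,97]).round(3),'scene z97',np.nanpercentile(ws[k][:,2],97).round(3))
for nme,(u,v) in dict(knob=(195,125),pull=(278,130),lever=(363,130),hinge=(444,130)).items():
    fl=w[v-15:v+15,u-20:u+20]
    print(nme,'floor z',np.nanmedian(fl[...,2]).round(4),'ctr',np.nanmean(fl,axis=(0,1)).round(3))
img=cv2.resize(p[170:300,140:500,::-1],None,fx=2.2,fy=2.2,interpolation=cv2.INTER_CUBIC)
cv2.imwrite('pics/crop1.png',np.clip(img*1.6,0,255).astype(np.uint8))
```

```text
table z -0.0012601443104014482 -0.0012281213011309752 scene 0.0003018263665138742
[192.  98.] 3499 ctr [0.6488 0.2819] sz [0.191 0.16 ] 2.7 zmax [0.033 0.092] scene z97 0.007
[365.  98.] 3013 ctr [ 0.6473 -0.0941] sz [0.159 0.19 ] 88.0 zmax [0.033 0.092] scene z97 0.007
[479. 124.] 5511 ctr [ 0.633  -0.3557] sz [0.364 0.217] 80.8 zmax [0.033 0.047] scene z97 0.035
[276. 104.] 2999 ctr [0.6361 0.0964] sz [0.159 0.191] 90.0 zmax [0.033 0.065] scene z97 0.007
[616. 177.] 6058 ctr [ 0.4996 -0.6194] sz [0.051 0.26 ] 89.9 zmax [0.085 0.136] scene z97 0.15
[249. 195.] 728 ctr [0.4597 0.1433] sz [0.126 0.052] 43.1 zmax [0.055 0.059] scene z97 0.06
[388. 200.] 287 ctr [ 0.4566 -0.1468] sz [0.112 0.011] 13.7 zmax [0.03  0.034] scene z97 0.034
[318. 200.] 274 ctr [0.4537 0.0039] sz [0.013 0.112] 56.4 zmax [0.03  0.034] scene z97 0.033
[183. 217.] 834 ctr [0.4165 0.2995] sz [0.044 0.091] 0.5 zmax [0.012 0.015] scene z97 0.016
[458. 219.] 636 ctr [ 0.4138 -0.2952] sz [0.053 0.053] 90.0 zmax [0.055 0.059] scene z97 0.059
[549. 232.] 668 ctr [ 0.3985 -0.4671] sz [0.189 0.026] 69.5 zmax [0.02  0.026] scene z97 0.025
[214. 256.] 674 ctr [0.3335 0.2268] sz [0.043 0.062] 60.1 zmax [0.033 0.036] scene z97 0.037
[286. 259.] 351 ctr [0.325  0.0715] sz [0.067 0.026] 13.9 zmax [0.036 0.056] scene z97 0.056
[352. 254.] 304 ctr [ 0.3394 -0.0686] sz [0.041 0.041] 0.4 zmax [0.021 0.028] scene z97 0.028
[427. 265.] 633 ctr [ 0.3213 -0.2285] sz [0.038 0.072] 73.6 zmax [0.053 0.057] scene z97 0.057
[468. 277.] 679 ctr [ 0.292  -0.3104] sz [0.053 0.055] 84.6 zmax [0.055 0.059] scene z97 0.06
[317. 385.] 2493 ctr [0.0704 0.0029] sz [0.072 0.2  ] 0.2 zmax [0.013 0.075] scene z97 0.384
knob floor z 0.0034 ctr [0.626 0.286 0.003]
pull floor z 0.0031 ctr [0.616 0.098 0.003]
lever floor z 0.003 ctr [ 0.617 -0.094  0.003]
hinge floor z 0.0026 ctr [ 0.618 -0.276  0.003]
```

View pics/crop1.png

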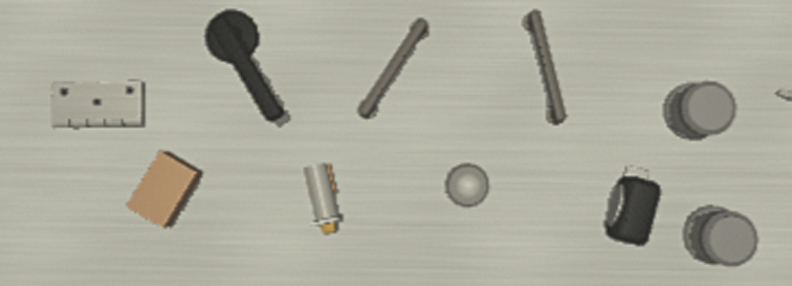

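The crop confirms the choices: the hinge has its barrel on the lower edge (towards -x), both pulls stand, the far knob is at about (700,108), and the lever rose is at its upper left. Next I measure bin poses and object axes in both views.

```bash
cat > m.py <<'E'
from h import *
def obj(w,ctr,R,zl,zh):
    k=(np.hypot(w[...,0]-ctr[0],w[...,1]-ctr[1])<R)&(w[...,2]>zl)&(w[...,2]<zh)
    q=w[k][:,:2].astype(np.float32)
    if len(q)<15: return None
    (c,s,a)=cv2.minAreaRect(q)
    b=cv2.boxPoints((c,s,a)); e1=b[1]-b[0]; e2=b[2]-b[1]
    L=e1 if np.hypot(*e1)>np.hypot(*e2) else e2
    return np.round(c,4),np.round(sorted(s),3),round(np.degrees(np.arctan2(L[1],L[0]))%180,1),len(q),np.round(np.median(w[k][:,2]),4)
if __name__=='__main__':
  for f in('top0','scene0'):
    p,w=cloud(f); print(f)
    T=dict(lever_all=((.4597,.1433),.08,.04,.07),lever_rose=((.49,.165),.05,.004,.016),pullA=((.4566,-.1468),.07,.024,.04),pullB=((.4537,.0039),.07,.024,.04),hinge=((.4165,.2995),.065,.008,.025),knob=((.4138,-.2952),.045,.048,.07))
    for n,t in T.items(): print(n,obj(w,*t))
    for n,(x,y) in dict(knob=(.626,.286),pull=(.616,.098),lever=(.617,-.094),hinge=(.618,-.276)).items():
        k=(abs(w[...,0]-x-.03)<.12)&(abs(w[...,1]-y)<.088)&(abs(w[...,2]-.033)<.005)
        k=k.astype(np.uint8); nn,l,s,_=cv2.connectedComponentsWithStats(k,connectivity=8)
        i=1+np.argmax(s[1:,4]); q=w[l==i][:,:2].astype(np.float32)
        c,s,a=cv2.minAreaRect(q); a=(a+45)%90-45; r=np.radians(a)
        print('bin',n,np.round(c,4),np.round(s,3),round(a,1),'floor ctr',np.round(np.array(c)-.03*np.array([np.cos(r),np.sin(r)]),4))
E
python3 m.py
```

```text
top0
lever_all (array([0.4487, 0.1452]), array([0.021, 0.112]), np.float32(31.0), 474, np.float64(0.0566))
lever_rose (array([0.4804, 0.1605]), array([0.052, 0.072]), np.float32(53.3), 251, np.float64(0.0089))
pullA (array([ 0.4567, -0.1467]), array([0.011, 0.112]), np.float32(13.8), 275, np.float64(0.0301))
pullB (array([0.4541, 0.0045]), array([0.011, 0.112]), np.float32(147.0), 270, np.float64(0.0304))
hinge (array([0.4165, 0.2995]), array([0.044, 0.091]), np.float32(90.5), 820, np.float64(0.0123))
knob (array([ 0.4138, -0.2949]), array([0.05 , 0.051]), np.float32(113.9), 479, np.float64(0.0559))
bin knob [0.6497 0.2817] [0.19  0.159] 2.6 floor ctr [0.6197 0.2803]
bin pull [0.636  0.0965] [0.159 0.191] -0.3 floor ctr [0.606  0.0967]
bin lever [ 0.6478 -0.0936] [0.159 0.188] -1.7 floor ctr [ 0.6178 -0.0927]
bin hinge [ 0.6465 -0.2719] [0.189 0.159] 3.2 floor ctr [ 0.6166 -0.2736]
scene0
lever_all (array([0.4513, 0.1418]), array([0.019, 0.112]), np.float32(31.8), 332, np.float64(0.0576))
lever_rose (array([0.4899, 0.1651]), array([0.049, 0.053]), np.float32(83.2), 245, np.float64(0.0104))
pullA (array([ 0.4593, -0.1493]), array([0.011, 0.112]), np.float32(13.9), 137, np.float64(0.0317))
pullB (array([0.456 , 0.0018]), array([0.013, 0.113]), np.float32(147.4), 185, np.float64(0.0314))
hinge (array([0.4199, 0.297 ]), array([0.044, 0.089]), np.float32(92.3), 452, np.float64(0.0138))
knob (array([ 0.4177, -0.296 ]), array([0.049, 0.049]), np.float32(113.2), 214, np.float64(0.0574))
bin knob [0.6508 0.2794] [0.192 0.158] 2.8 floor ctr [0.6209 0.2779]
bin pull [0.6378 0.0934] [0.191 0.158] 0.1 floor ctr [0.6078 0.0934]
bin lever [ 0.6335 -0.0959] [0.159 0.162] -1.8 floor ctr [ 0.6035 -0.095 ]
bin hinge [ 0.6169 -0.2764] [0.13  0.161] 3.3 floor ctr [ 0.5869 -0.2781]
```

Both views agree within about 3 mm, and the heights match the text. Starting with the hinge.

>>> step_arm --pt "0.2 -0.2 -0.06 -0.11 1" --pt "0.4 -0.4 -0.13 -0.22 1" --pt "0.6 -0.6 -0.2 -0.33 0.8" --pt "0.672 -0.8 -0.26 -0.44 0.6" --pt "0.672 -1 -0.26 -0.55 0.5" --pt "0.672 -1 -0.26 -0.66 0.45" --pt "0.672 -1 -0.26 -0.742 0.45" --pt "0.672 -1 -0.26 -0.742 0.45" --pt "0.672 -1 -0.26 -0.742 0.45"

```text
time_s: 1.23
tool_pos: [0.4173, 0.3774, 0.1598]
eef_rot: [-0.0, 0.697, 0.717, -0.0]
force: [0.6, -0.2, 0.0]
finger_gap: 0.0622
grasp_force: 0.0
```

>>> step_arm --pt "0 -0.2 0 0 0.45" --pt "0 -0.316 0 0 0.45" --pt "0 -0.316 -0.2 0 0.45" --pt "0 -0.316 -0.4 0 0.45" --pt "0 -0.316 -0.52 0 0.45" --pt "0 -0.316 -0.568 0 0.45" --pt "0 -0.316 -0.568 0 0.45"

```text
time_s: 2.1
tool_pos: [0.4176, 0.2982, 0.0179]
eef_rot: [-0.0, 0.697, 0.717, -0.0]
force: [0.4, -0.0, -0.0]
finger_gap: 0.0619
grasp_force: 0.0
```

Run:
```python
from h import *
print(robot.get_obs()['tool_pos'],robot.get_obs()['force'],robot.tcp_to_tips)
save('wrist','w1')
```

```text
[0.41760477 0.29824491 0.01785534] [ 0.38609245 -0.0094206  -0.01436789] 0.017
```

View pics/w1.png

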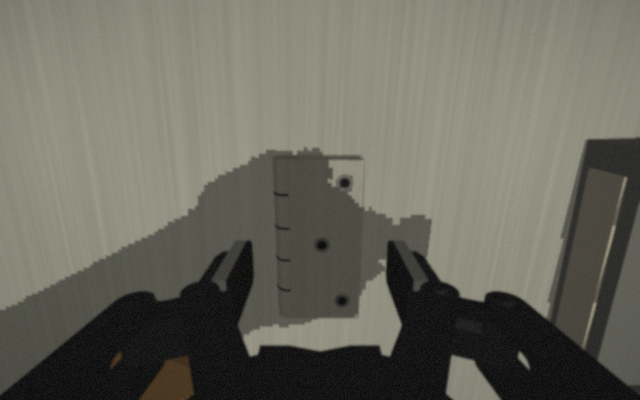

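The wrist view shows the hinge at (278–362, 155–318), centred between the pads at columns 250 and 388. Closing, then lifting.

>>> step_arm --pt "0 0 0 0 -1" --pt "0 0 0 0 -1" --pt "0 0 0 0 -1" --pt "0 0 0 0 -1" --pt "0 0 0 0 -1" --pt "0 0 0 0 -1" --pt "0 0 0.1 0 -1" --pt "0 0 0.3 0 -1" --pt "0 0 0.5 0 -1" --pt "0 0 0.5 0 -1"

```text
time_s: 3.4
tool_pos: [0.4199, 0.2999, 0.1468]
eef_rot: [0.0, 0.698, 0.716, 0.004]
force: [0.2, 0.4, -1.2]
finger_gap: -0.0004
grasp_force: 0.0
```

The gap is zero, so the hinge slipped out. Looking.

Run:
```python
from h import *
save('wrist','w2');save('top','t2')
from m import obj
for f in('t2','w2'):
    p,w=cloud(f); print(obj(w,(.4165,.2995),.075,.007,.025), np.nanmedian(w[:80,:100,2]))
```

```text
(array([0.4165, 0.2998]), array([0.044, 0.09 ]), np.float32(90.5), 826, np.float64(0.0123)) 0.0015725811699900658
(array([0.4142, 0.2961]), array([0.045, 0.089]), np.float32(91.8), 4693, np.float64(0.0109)) -0.0017541172282860965
```

View pics/w2.png

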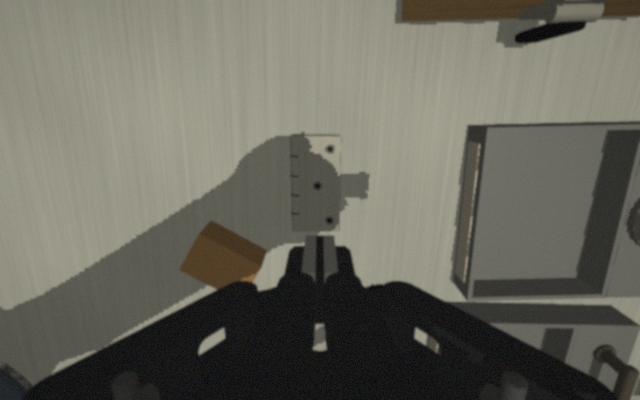

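The hinge has not moved; the pads passed over it. I'll measure tip height from the wrist depth of the w1 image.

Run:
```python
from h import *
for f in ('w1','w2'):
    p,w=cloud(f)
    for (u,v) in ((245,246),(240,260),(395,246),(400,262),(320,200),(310,240),(335,242),(312,300)): print(f,u,v,w[v,u].round(4))
```

```text
w1 245 246 [0.3851 0.3086 0.0398]
w1 240 260 [0.386  0.3088 0.0528]
w1 395 246 [0.4494 0.3103 0.0397]
w1 400 262 [0.4482 0.3101 0.0538]
w1 320 200 [0.417  0.3223 0.0144]
w1 310 240 [0.4125 0.3009 0.0148]
w1 335 242 [0.4253 0.2996 0.0135]
w1 312 300 [0.4142 0.2647 0.0133]
w2 245 246 [0.3497 0.2364 0.0134]
w2 240 260 [0.3489 0.2311 0.0311]
w2 395 246 [ 0.4947  0.2331 -0.0016]
w2 400 262 [ 0.5012  0.216  -0.0012]
w2 320 200 [0.4189 0.2829 0.0115]
w2 310 240 [0.413  0.3098 0.16  ]
w2 335 242 [ 0.4351  0.236  -0.0014]
w2 312 300 [0.4147 0.3069 0.2011]
```

Run:
```python
from h import *
print(robot.get_obs()['tool_pos'])
for f,x,y in (('w1',.4176,.2982),('w2',.418,.298)):
    p,w=cloud(f)
    k=(abs(w[...,1]-y)<.02)&(abs(w[...,0]-x)<.06)&(w[...,2]>.018)&(np.abs(w[...,0]-x)>(.024 if f=='w1' else -1))
    q=w[k]; i=np.argsort(q[:,2]); print(f,len(q)); print(q[i[[0,20,60,150,400]]].round(4)); v,u=np.nonzero(k); print(v[i[:5]],u[i[:5]])
```

```text
[0.41729772 0.29815038 0.14306631]
w1 30371
[[0.4486 0.297  0.03  ]
 [0.3864 0.2949 0.0311]
 [0.448  0.3043 0.0324]
 [0.4519 0.3104 0.0345]
 [0.4485 0.3065 0.0378]]
[263 261 261 245 254] [386 253 386 252 252]
w2 46758
[[0.423  0.3098 0.1549]
 [0.4207 0.3102 0.1559]
 [0.412  0.3101 0.1574]
 [0.4067 0.3058 0.1591]
 [0.4088 0.3057 0.1638]]
[236 236 236 236 236] [332 318 312 314 316]
```

Wrist depth puts the shut fingertips about 12 mm above the TCP reading, not 17 mm below it. That explains the pads passing cleanly over the hinge. I'll descend further in small steps and watch the force.

>>> step_arm --pt "0 0 0 0 0.45" --pt "0 0 0 0 0.45" --pt "0 0 -0.2 0 0.45" --pt "0 0 -0.4 0 0.45" --pt "0 0 -0.5 0 0.45" --pt "0 0 -0.54 0 0.45" --pt "0 0 -0.56 0 0.45" --pt "0 0 -0.57 0 0.45" --pt "0 0 -0.58 0 0.45" --pt "0 0 -0.58 0 0.45"

```text
time_s: 4.75
tool_pos: [0.4178, 0.2984, -0.0015]
eef_rot: [0.0, 0.698, 0.716, 0.0]
force: [0.5, 0.3, 0.6]
finger_gap: 0.0618
grasp_force: 0.0
```

Run:
```python
from h import *
o=robot.get_obs();print(o['tool_pos'],o['force'],o['finger_gap'])
save('wrist','w3'); p,w=cloud('w3')
x,y=.4176,.2982
k=(abs(w[...,1]-y)<.02)&(abs(w[...,0]-x)<.06)&(w[...,2]>.0)&(np.abs(w[...,0]-x)>.027)&(w[...,2]<.06)
q=w[k]; i=np.argsort(q[:,2]); print(q[i[[0,20,60,150,400,1000]]].round(4))
```

```text
[ 0.41779323  0.29836842 -0.00153722] [0.45611577 0.26473965 0.5777947 ] 0.06184815057392332
[[4.555e-01 3.042e-01 0.000e+00]
 [4.707e-01 3.094e-01 0.000e+00]
 [3.677e-01 3.139e-01 0.000e+00]
 [3.853e-01 3.066e-01 0.000e+00]
 [4.627e-01 3.108e-01 1.000e-04]
 [4.713e-01 3.116e-01 2.000e-04]]
```

View pics/w3.png

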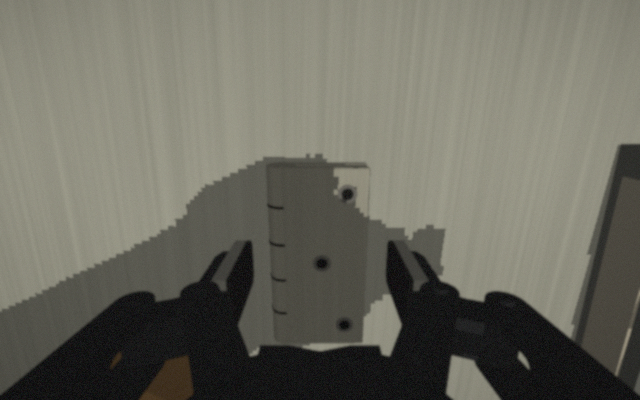

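With the reading at -1.5 mm there is still no contact, so the offset is confirmed. Going 9 mm lower and closing.

>>> step_arm --pt "0 0 -0.02 0 0.45" --pt "0 0 -0.036 0 0.45" --pt "0 0 -0.036 0 0.45"

```text
time_s: 5.18
tool_pos: [0.4173, 0.298, -0.0114]
eef_rot: [-0.0, 0.698, 0.716, -0.0]
force: [-0.0, -0.6, -0.4]
finger_gap: 0.0619
grasp_force: 0.0
```

>>> step_arm --pt "0 0 0 0 0.2" --pt "0 0 0 0 -0.2" --pt "0 0 0 0 -1" --pt "0 0 0 0 -1" --pt "0 0 0 0 -1" --pt "0 0 0 0 -1"

```text
time_s: 5.92
tool_pos: [0.4197, 0.2992, -0.0081]
eef_rot: [0.0, 0.698, 0.716, 0.002]
force: [-0.7, -2.1, 23.4]
finger_gap: 0.0428
grasp_force: 66.2
```

>>> step_arm --pt "0 0 0.04 0 -1" --pt "0 0 0.12 0 -1" --pt "0 0 0.24 0 -1" --pt "0 0 0.4 0 -1" --pt "0 0 0.5 0 -1" --pt "0 0 0.56 0 -1" --pt "0 0 0.56 0 -1"

```text
time_s: 6.8
tool_pos: [0.4177, 0.2984, 0.1294]
eef_rot: [-0.0, 0.698, 0.716, 0.001]
force: [-0.5, 0.5, -2.3]
finger_gap: 0.0434
grasp_force: 61.3
```

>>> step_arm --pt "0.05 -0.1 0 0 -1" --pt "0.15 -0.25 0 0 -1" --pt "0.25 -0.45 0 0.02 -1" --pt "0.35 -0.65 0 0.02 -1" --pt "0.4 -0.85 0 0.02 -1" --pt "0.4 -1 0 0.02 -1"

```text
time_s: 7.55
tool_pos: [0.5174, 0.0452, 0.1275]
eef_rot: [-0.0, 0.687, 0.726, -0.001]
force: [-0.2, 0.3, -2.2]
finger_gap: 0.0432
grasp_force: 61.2
```

>>> step_arm --pt "0.05 -0.2 0 0 -1" --pt "0.15 -0.4 0 0 -1" --pt "0.25 -0.6 0 0 -1" --pt "0.35 -0.8 0 0 -1" --pt "0.394 -0.95 0 0 -1" --pt "0.394 -1 0 0 -1" --pt "0.394 -1 0 0 -1"

```text
time_s: 8.43
tool_pos: [0.6148, -0.2021, 0.1274]
eef_rot: [-0.001, 0.687, 0.727, -0.001]
force: [0.3, 0.4, -1.9]
finger_gap: 0.0429
grasp_force: 61.3
```

>>> step_arm --pt "0 -0.15 0 0 -1" --pt "0 -0.292 0 0 -1" --pt "0 -0.292 -0.1 0 -1" --pt "0 -0.292 -0.25 0 -1" --pt "0 -0.292 -0.4 0 -1" --pt "0 -0.292 -0.48 0 -1" --pt "0 -0.292 -0.48 0 -1"

```text
time_s: 9.3
tool_pos: [0.6153, -0.2728, 0.0075]
eef_rot: [-0.002, 0.686, 0.728, -0.0]
force: [0.1, -0.0, -1.7]
finger_gap: 0.043
grasp_force: 61.3
```

>>> step_arm --pt "0 0 -0.03 0 -1" --pt "0 0 -0.048 0 -1" --pt "0 0 -0.048 0 -1" --pt "0 0 -0.048 0 0.1" --pt "0 0 -0.048 0 0.3" --pt "0 0 -0.04 0 0.4" --pt "0 0 0.1 0 0.4" --pt "0 0 0.3 0 0.4" --pt "0 0 0.55 0 0.45" --pt "0 0 0.55 0 0.5"

```text
time_s: 10.55
tool_pos: [0.6194, -0.2771, 0.1532]
eef_rot: [0.006, 0.686, 0.727, 0.002]
force: [0.0, 0.3, -1.0]
finger_gap: 0.0644
grasp_force: 0.0
```

Run:
```python
from h import *
print(robot.get_obs()['tool_pos'],robot.get_obs()['force'])
save('wrist','w4')
```

```text
[ 0.61941507 -0.27706495  0.15322993] [ 0.03705699  0.32977901 -0.95416741]
```

View pics/w4.png

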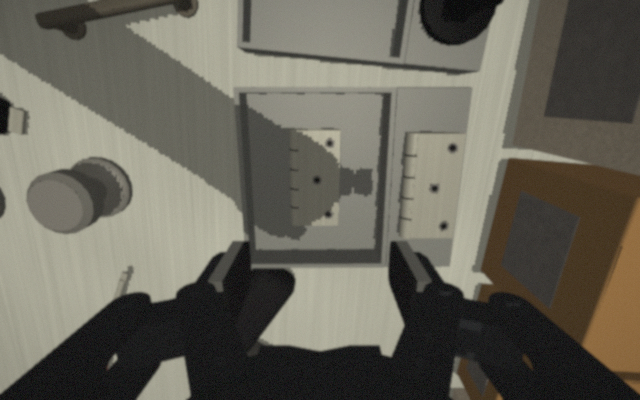

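The hinge lies at (290–340, 128–225), central and parallel in its bin. Next the far knob.

>>> step_arm --pt "-0.2 -0.02 0 0 0.8" --pt "-0.4 -0.05 0 0 1" --pt "-0.6 -0.07 0 0 1" --pt "-0.804 -0.082 0 0 1" --pt "-0.804 -0.082 0 0 1" --pt "-0.804 -0.082 -0.2 0 1" --pt "-0.804 -0.082 -0.4 0 1" --pt "-0.804 -0.082 -0.502 0 1" --pt "-0.804 -0.082 -0.502 0 1"

```text
time_s: 11.72
tool_pos: [0.414, -0.2939, 0.0185]
eef_rot: [-0.003, 0.686, 0.728, -0.001]
force: [0.1, -0.2, 0.5]
finger_gap: 0.0853
grasp_force: 0.0
```

>>> step_arm --pt "0 0 0 0 0.6" --pt "0 0 0 0 0.2" --pt "0 0 0 0 -1" --pt "0 0 0 0 -1" --pt "0 0 0 0 -1" --pt "0 0 0 0 -1" --pt "0 0 0 0 -1"

```text
time_s: 12.6
tool_pos: [0.4156, -0.2957, 0.0227]
eef_rot: [0.001, 0.686, 0.727, 0.0]
force: [-1.9, 1.0, 6.8]
finger_gap: 0.0499
grasp_force: 61.2
```

>>> step_arm --pt "0 0 0.04 0 -1" --pt "0 0 0.12 0 -1" --pt "0 0 0.24 0 -1" --pt "0 0 0.4 0 -1" --pt "0 0 0.5 0 -1" --pt "0 0.1 0.52 0 -1" --pt "0 0.25 0.52 0 -1" --pt "0 0.45 0.52 0 -1" --pt "0 0.65 0.52 0 -1" --pt "0 0.85 0.52 0 -1" --pt "0 1 0.52 0 -1"

```text
time_s: 13.98
tool_pos: [0.4146, -0.0432, 0.1517]
eef_rot: [0.0, 0.686, 0.728, 0.001]
force: [0.4, -0.8, -3.5]
finger_gap: 0.0501
grasp_force: 62.9
```

>>> step_arm --pt "0.05 0.2 0 0 -1" --pt "0.2 0.4 0 0 -1" --pt "0.35 0.6 0 0 -1" --pt "0.5 0.8 0 0 -1" --pt "0.65 0.95 0 0 -1" --pt "0.78 1 0 0 -1" --pt "0.818 1 0 0 -1" --pt "0.818 1 0 0 -1"

```text
time_s: 14.98
tool_pos: [0.6193, 0.2036, 0.151]
eef_rot: [0.0, 0.687, 0.727, -0.001]
force: [-0.7, -0.3, -2.9]
finger_gap: 0.0497
grasp_force: 63.2
```

>>> step_arm --pt "0 0.15 0 0 -1" --pt "0 0.298 0 0 -1" --pt "0 0.298 -0.1 0 -1" --pt "0 0.298 -0.25 0 -1" --pt "0 0.298 -0.38 0 -1" --pt "0 0.298 -0.46 0 -1" --pt "0 0.298 -0.485 0 -1" --pt "0 0.298 -0.495 0 -1" --pt "0 0.298 -0.495 0 -1"

```text
time_s: 16.1
tool_pos: [0.6203, 0.2794, 0.0285]
eef_rot: [0.0, 0.686, 0.727, 0.001]
force: [-0.1, 0.2, -3.1]
finger_gap: 0.0501
grasp_force: 63.2
```

>>> step_arm --pt "0 0 -0.006 0 -1" --pt "0 0 -0.008 0 -1" --pt "0 0 -0.008 0 0.5" --pt "0 0 -0.008 0 0.7" --pt "0 0 -0.008 0 0.7" --pt "0 0 0.1 0 0.7" --pt "0 0 0.3 0 0.7" --pt "0 0 0.5 0 0.7" --pt "0 0 0.5 0 0.7" --pt "0 0 0.5 0 0.7"

```text
time_s: 17.35
tool_pos: [0.619, 0.279, 0.1518]
eef_rot: [-0.0, 0.686, 0.727, -0.0]
force: [0.0, -0.7, -0.2]
finger_gap: 0.0731
grasp_force: 0.0
```

Run:
```python
from h import *
o=robot.get_obs();print(o['tool_pos'],o['force'],o['qpos'])
save('wrist','w5')
```

```text
[0.61904799 0.27902374 0.15178439] [ 0.01235059 -0.68808645 -0.21969132] [-0.6426214   0.54303439  0.22924234  1.60873642 -0.13960618  1.00672722
 -0.31245544]
```

View pics/w5.png

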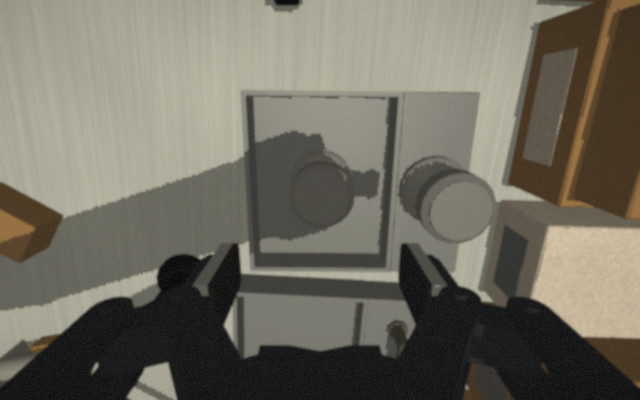

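The knob stands near the middle of its bin at (320,190). Next the lever.

>>> step_arm --pt "-0.1 -0.1 0 -0.11 0.4" --pt "-0.25 -0.25 0 -0.22 0.1" --pt "-0.4 -0.35 0 -0.33 0.1" --pt "-0.554 -0.465 0 -0.44 0.1" --pt "-0.554 -0.465 0 -0.55 0.1" --pt "-0.554 -0.465 0 -0.65 0.1" --pt "-0.554 -0.465 0 -0.687 0.1" --pt "-0.554 -0.465 0 -0.687 0.1" --pt "-0.554 -0.465 -0.15 -0.687 0.1" --pt "-0.554 -0.465 -0.25 -0.687 0.1" --pt "-0.554 -0.465 -0.25 -0.687 0.1"

```text
time_s: 18.77
tool_pos: [0.4792, 0.1621, 0.0877]
eef_rot: [0.001, 0.962, 0.272, -0.003]
force: [-0.2, -0.7, -0.1]
finger_gap: 0.0472
grasp_force: 0.0
```

Run:
```python
from h import *
from m import obj
o=robot.get_obs();print(o['tool_pos'],o['eef_rot'])
save('wrist','w6'); p,w=cloud('w6')
print(obj(w,(.4487,.1452),.08,.04,.065))
```

```text
[0.47921164 0.16212525 0.0876726 ] [ 7.14522256e-04  9.62401248e-01  2.71616992e-01 -2.74549737e-03]
(array([0.4503, 0.1428]), array([0.022, 0.112]), np.float32(32.7), 4670, np.float64(0.0589))
```

View pics/w6.png

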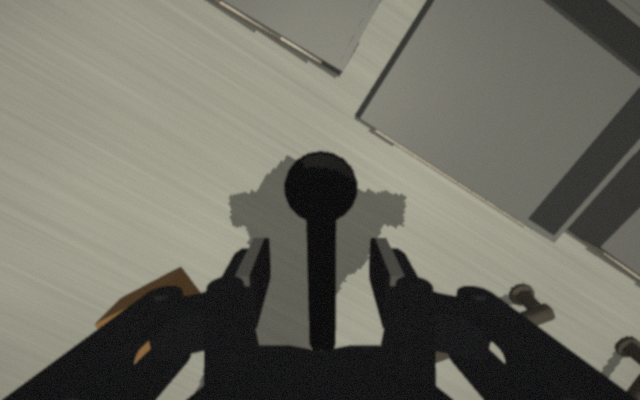

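The lever arm at column 321 is centred between the pads at columns 268 and 374, and the wrist depth repeats its position. Lowering and closing.

>>> step_arm --pt "0 0 -0.12 0 0.1" --pt "0 0 -0.2 0 0.1" --pt "0 0 -0.255 0 0.1" --pt "0 0 -0.255 0 0.1" --pt "0 0 -0.255 0 -0.2" --pt "0 0 -0.255 0 -0.5" --pt "0 0 -0.255 0 -1" --pt "0 0 -0.255 0 -1" --pt "0 0 -0.255 0 -1" --pt "0 0 -0.255 0 -1"

```text
time_s: 20.08
tool_pos: [0.4819, 0.163, 0.0272]
eef_rot: [-0.0, 0.962, 0.271, 0.001]
force: [-0.7, -0.6, 5.5]
finger_gap: 0.0191
grasp_force: 58.5
```

>>> step_arm --pt "0 0 0.04 0 -1" --pt "0 0 0.12 0 -1" --pt "0 0 0.24 0 -1" --pt "0 0 0.4 0 -1" --pt "0 0 0.5 0 -1" --pt "0.02 -0.1 0.52 0.06 -1" --pt "0.05 -0.25 0.52 0.14 -1" --pt "0.15 -0.4 0.52 0.24 -1" --pt "0.25 -0.55 0.52 0.34 -1" --pt "0.35 -0.7 0.52 0.44 -1" --pt "0.45 -0.8 0.52 0.54 -1" --pt "0.52 -0.88 0.52 0.6 -1" --pt "0.55 -0.912 0.52 0.632 -1" --pt "0.55 -0.912 0.52 0.632 -1" --pt "0.55 -0.912 0.52 0.632 -1"

```text
time_s: 21.95
tool_pos: [0.6178, -0.0642, 0.1559]
eef_rot: [-0.001, 0.717, 0.697, -0.0]
force: [-0.6, -0.2, -2.5]
finger_gap: 0.0193
grasp_force: 59.0
```

Run:
```python
from h import *
o=robot.get_obs();print(o['tool_pos'],o['eef_rot'],o['force'],o['wrist_torque'],o['finger_gap'])
save('wrist','w7')
```

```text
[ 0.6178003  -0.0642377   0.15589727] [-5.89579003e-04  7.17128211e-01  6.96940996e-01 -1.74318136e-04] [-0.64684683 -0.17804907 -2.53058932] [ 0.02491601  0.01129604 -0.02233561] 0.01928966904589373
```

View pics/w7.png

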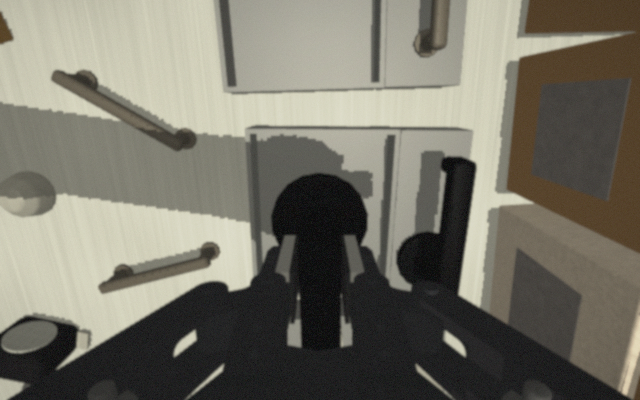

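>>> step_arm --pt "0 0 -0.1 0 -1" --pt "0 0 -0.25 0 -1" --pt "0 0 -0.38 0 -1" --pt "0 0 -0.46 0 -1" --pt "0 0 -0.49 0 -1" --pt "0 0 -0.5 0 -1" --pt "0 0 -0.502 0 -1" --pt "0 0 -0.502 0 -1"

```text
time_s: 23.0
tool_pos: [0.6193, -0.0652, 0.0315]
eef_rot: [0.001, 0.717, 0.697, 0.001]
force: [1.2, 0.5, -2.4]
finger_gap: 0.0191
grasp_force: 59.2
```

>>> step_arm --pt "0 0 0 0 -0.4" --pt "0 0 0 0 -0.1" --pt "0 0 0 0 0" --pt "0 0 0.08 0 0" --pt "0 0 0.25 0 0" --pt "0 0 0.48 0 0" --pt "0 0 0.48 0 0" --pt "0 0 0.48 0 0"

```text
time_s: 24.0
tool_pos: [0.6186, -0.065, 0.1515]
eef_rot: [0.0, 0.717, 0.697, 0.001]
force: [1.0, 0.2, 0.6]
finger_gap: 0.0423
grasp_force: 0.0
```

Run:
```python
from h import *
from m import obj
o=robot.get_obs();print(o['tool_pos'],o['eef_rot'],o['force'])
save('wrist','w8'); p,w=cloud('w8')
print('lever arm',obj(w,(.618,-.094),.09,.048,.07))
for f in('w7','w8'):
  p,w=cloud(f); print(obj(w,(.4567,-.1467),.07,.024,.04),obj(w,(.4541,.0045),.07,.024,.04))
```

```text
[ 0.61856701 -0.06497574  0.15153785] [3.13440551e-04 7.17096012e-01 6.96974084e-01 5.81164175e-04] [0.9680023  0.2412039  0.63533607]
lever arm (array([ 0.6372, -0.0954]), array([0.096, 0.108]), np.float32(109.7), 2892, np.float64(0.0607))
(array([ 0.4568, -0.1488]), array([0.011, 0.112]), np.float32(13.5), 1389, np.float64(0.0317)) (array([0.454, 0.002]), array([0.012, 0.112]), np.float32(147.0), 2093, np.float64(0.0315))
(array([ 0.456 , -0.1489]), array([0.011, 0.111]), np.float32(13.4), 1426, np.float64(0.0308)) (array([0.4533, 0.0019]), array([0.012, 0.112]), np.float32(147.2), 2161, np.float64(0.0307))
```

View pics/w8.png

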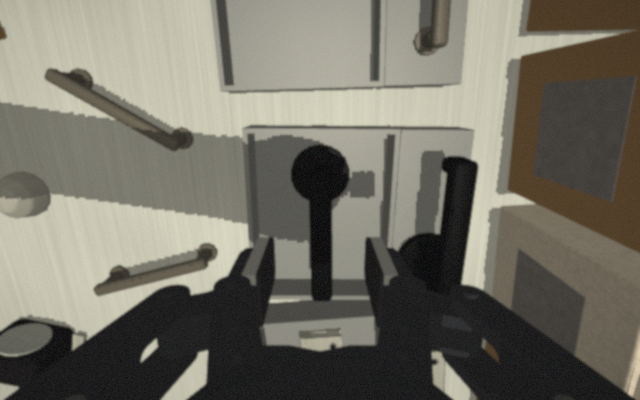

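The lever sits in its bin along the length: rose at (320,172), tip at (320,300). Now pull A.

>>> step_arm --pt "-0.1 -0.05 0 -0.1 -0.1" --pt "-0.25 -0.1 0 -0.21 -0.1" --pt "-0.4 -0.2 0 -0.32 -0.1" --pt "-0.55 -0.3 0 -0.43 -0.1" --pt "-0.648 -0.334 0 -0.54 -0.1" --pt "-0.648 -0.334 0 -0.65 -0.1" --pt "-0.648 -0.334 0 -0.75 -0.1" --pt "-0.648 -0.334 0 -0.83 -0.1" --pt "-0.648 -0.334 0 -0.83 -0.1" --pt "-0.648 -0.334 -0.2 -0.83 -0.1" --pt "-0.648 -0.334 -0.4 -0.83 -0.1" --pt "-0.648 -0.334 -0.54 -0.83 -0.1" --pt "-0.648 -0.334 -0.588 -0.83 -0.1" --pt "-0.648 -0.334 -0.588 -0.83 -0.1"

```text
time_s: 25.8
tool_pos: [0.4563, -0.1487, 0.0033]
eef_rot: [-0.0, 0.993, 0.119, -0.001]
force: [1.0, -0.7, 0.1]
finger_gap: 0.038
grasp_force: 0.0
```

>>> step_arm --pt "0 0 0 0 -0.3" --pt "0 0 0 0 -0.5" --pt "0 0 0 0 -1" --pt "0 0 0 0 -1" --pt "0 0 0 0 -1" --pt "0 0 0 0 -1"

```text
time_s: 26.55
tool_pos: [0.4573, -0.1486, 0.0044]
eef_rot: [0.0, 0.993, 0.119, 0.001]
force: [-0.7, 0.1, 7.2]
finger_gap: 0.0097
grasp_force: 58.8
```

>>> step_arm --pt "0 0 0.05 0 -1" --pt "0 0 0.15 0 -1" --pt "0 0 0.3 0 -1" --pt "0 0 0.45 0 -1" --pt "0 0.02 0.52 0.05 -1" --pt "0.05 0.1 0.52 0.14 -1" --pt "0.15 0.25 0.52 0.25 -1" --pt "0.25 0.4 0.52 0.36 -1" --pt "0.4 0.55 0.52 0.47 -1" --pt "0.5 0.7 0.52 0.58 -1" --pt "0.6 0.85 0.52 0.69 -1" --pt "0.688 0.974 0.52 0.8 -1" --pt "0.688 0.974 0.52 0.848 -1" --pt "0.688 0.974 0.52 0.848 -1" --pt "0.688 0.974 0.52 0.848 -1"

```text
time_s: 28.42
tool_pos: [0.6282, 0.094, 0.1338]
eef_rot: [0.0, 0.708, 0.706, -0.0]
force: [-0.4, -0.6, -0.5]
finger_gap: 0.0099
grasp_force: 58.7
```

>>> step_arm --pt "0 0 -0.15 0 -1" --pt "0 0 -0.3 0 -1" --pt "0 0 -0.42 0 -1" --pt "0 0 -0.48 0 -1" --pt "0 0 -0.497 0 -1" --pt "0 0 -0.501 0 -1" --pt "0 0 -0.501 0 -1"

```text
time_s: 29.3
tool_pos: [0.6294, 0.095, 0.0095]
eef_rot: [0.001, 0.707, 0.707, 0.001]
force: [0.4, -0.2, -1.0]
finger_gap: 0.0094
grasp_force: 58.7
```

>>> step_arm --pt "0 0 -0.003 0 -0.6" --pt "0 0 -0.003 0 -0.3" --pt "0 0 -0.003 0 -0.3" --pt "0 0 0.08 0 -0.3" --pt "0 0 0.25 0 -0.3" --pt "0 0 0.45 0 -0.3" --pt "-0.1 -0.05 0.5 0.1 -0.1" --pt "-0.25 -0.15 0.5 0.21 -0.1" --pt "-0.4 -0.25 0.5 0.32 -0.1" --pt "-0.55 -0.371 0.5 0.43 -0.1" --pt "-0.702 -0.371 0.5 0.54 -0.1" --pt "-0.702 -0.371 0.5 0.634 -0.1" --pt "-0.702 -0.371 0.5 0.634 -0.1" --pt "-0.702 -0.371 0.3 0.634 -0.1" --pt "-0.702 -0.371 0.1 0.634 -0.1" --pt "-0.702 -0.371 0.0 0.634 -0.1" --pt "-0.702 -0.371 -0.019 0.634 -0.1" --pt "-0.702 -0.371 -0.019 0.634 -0.1"

```text
time_s: 31.55
tool_pos: [0.4541, 0.0022, 0.0042]
eef_rot: [0.001, 0.284, 0.959, 0.0]
force: [-0.2, -1.3, 1.1]
finger_gap: 0.0385
grasp_force: 0.0
```

>>> step_arm --pt "0 0 0 0 -0.3" --pt "0 0 0 0 -0.5" --pt "0 0 0 0 -1" --pt "0 0 0 0 -1" --pt "0 0 0 0 -1" --pt "0 0 0 0 -1"

```text
time_s: 32.3
tool_pos: [0.4537, 0.0024, 0.0044]
eef_rot: [0.001, 0.284, 0.959, 0.0]
force: [-0.7, 0.1, 6.2]
finger_gap: 0.0096
grasp_force: 58.7
```

Run:
```python
from h import *
from m import obj
save('top','t9'); p,w=cloud('t9')
print('pullA',obj(w,(.629,.095),.068,.026,.05)); 
k=(abs(w[...,0]-.618)<.055)&(abs(w[...,1]+.094)<.072)&(w[...,2]>.045)
print('lever',cv2.minAreaRect(w[k][:,:2].astype(np.float32)),np.nanmedian(w[k][:,2]))
img=cv2.resize(p[55:300,130:510,::-1],None,fx=2,fy=2); cv2.imwrite('pics/t9c.png',np.clip(img*1.5,0,255).astype(np.uint8))
```

```text
pullA (array([0.6598, 0.0961]), array([0.073, 0.114]), np.float32(89.9), 799, np.float64(0.0335))
lever ((0.6174688935279846, -0.10057039558887482), (0.01873268373310566, 0.11021000891923904), 0.10859466344118118) 0.06020063177044703
```

View pics/t9c.png

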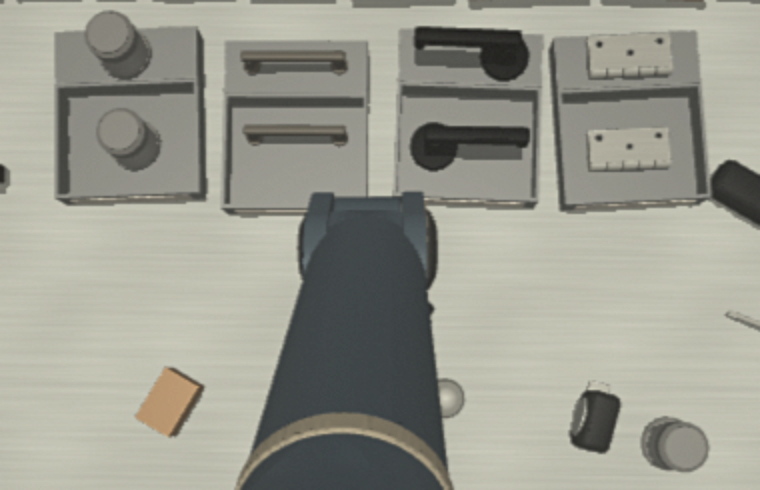

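All placed parts look right: the lever mid computes within 1 mm of the bin centre, and pull A lies straight in the far half of its bin. Placing pull B in the near half.

>>> step_arm --pt "0 0 0.05 0 -1" --pt "0 0 0.15 0 -1" --pt "0 0 0.3 0 -1" --pt "0 0 0.45 0 -1" --pt "0.02 0.02 0.52 -0.05 -1" --pt "0.08 0.08 0.52 -0.14 -1" --pt "0.18 0.15 0.52 -0.25 -1" --pt "0.28 0.22 0.52 -0.36 -1" --pt "0.38 0.3 0.52 -0.47 -1" --pt "0.48 0.35 0.52 -0.57 -1" --pt "0.518 0.371 0.52 -0.634 -1" --pt "0.518 0.371 0.52 -0.634 -1" --pt "0.518 0.371 0.52 -0.634 -1"

```text
time_s: 33.98
tool_pos: [0.5817, 0.0944, 0.1336]
eef_rot: [-0.0, 0.707, 0.707, -0.0]
force: [-0.8, 0.6, -1.4]
finger_gap: 0.0094
grasp_force: 58.8
```

>>> step_arm --pt "0 0 -0.15 0 -1" --pt "0 0 -0.3 0 -1" --pt "0 0 -0.42 0 -1" --pt "0 0 -0.48 0 -1" --pt "0 0 -0.497 0 -1" --pt "0 0 -0.503 0 -1" --pt "0 0 -0.503 0 -1"

```text
time_s: 34.85
tool_pos: [0.5833, 0.095, 0.0088]
eef_rot: [0.0, 0.707, 0.707, 0.001]
force: [0.5, 0.0, -0.5]
finger_gap: 0.0094
grasp_force: 58.8
```

>>> step_arm --pt "0 0 0 0 -0.6" --pt "0 0 0 0 -0.3" --pt "0 0 0 0 -0.3" --pt "0 0 0.08 0 -0.3" --pt "0 0 0.25 0 -0.3" --pt "0 0 0.45 0 -0.3" --pt "0 0 0.65 0 -0.3" --pt "-0.3 0 0.7 0 -0.3" --pt "-0.6 0 0.7 0 -0.3" --pt "-0.6 0 0.7 0 -0.3" --pt "-0.6 0 0.7 0 -0.3"

```text
time_s: 36.22
tool_pos: [0.4313, 0.0949, 0.1841]
eef_rot: [-0.0, 0.707, 0.707, 0.001]
force: [0.8, 0.8, 0.0]
finger_gap: 0.0301
grasp_force: 0.0
```

Run:
```python
from h import *
o=robot.get_obs();print(o['time_s'],o['tool_pos'],o['force'],o['finger_gap'])
save('top','t10'); p,w=cloud('t10')
for n,x,y,zl in(('pullA',.629,.095,.026),('pullB',.583,.095,.026),('lever',.618,-.094,.045),('hinge',.6165,-.275,.011),('knob',.62,.279,.05)):
    dx=.02 if 'pull' in n else .05
    k=(abs(w[...,0]-x)<dx)&(abs(w[...,1]-y)<.068)&(w[...,2]>zl)
    if n=='hinge': k&=abs(w[...,1]-y)<.06
    c,s,a=cv2.minAreaRect(w[k][:,:2].astype(np.float32)); print(n,np.round(c,4),np.round(s,3),round(a,1),'z',np.nanmedian(w[k][:,2]).round(4))
img=cv2.resize(p[55:300,130:510,::-1],None,fx=2,fy=2); cv2.imwrite('pics/t10c.png',np.clip(img*1.5,0,255).astype(np.uint8))
```

```text
36.225 [0.43132546 0.09493986 0.18412135] [0.80595898 0.78442593 0.00782368] 0.03010273541259526
pullA [0.629  0.0971] [0.112 0.012] 88.3 z 0.0343
pullB [0.5831 0.0897] [0.098 0.012] 89.8 z 0.0341
lever [ 0.6171 -0.1007] [0.02 0.11] 0.3 z 0.0601
hinge [ 0.6157 -0.2732] [0.046 0.09 ] 2.7 z 0.0155
knob [0.6196 0.2788] [0.051 0.05 ] 50.8 z 0.0605
```

View pics/t10c.png

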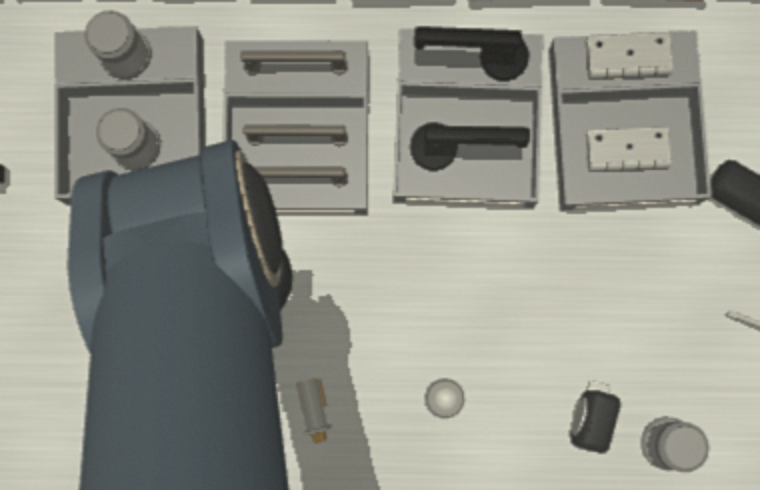

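All five parts lie in their bins, flat and parallel, at the right heights. Pull B is partly hidden by the arm; its visible end and height match pull A. The arm is clear of everything, so I'm handing in.

```bash
python3 -c "
from bench import robot
print(robot.job_done())"
```

```text
the job is handed in; nothing more can be done
None
```

The job is handed in at about 36 s: the last top view shows the lever, hinge, both pulls and the far knob in their matching bins, level and along the length where required. Pull B was partly hidden by the arm in that view, and the judge returned no result.

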